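# Find the burger press with the wobbly handle

### The job

One of the two burger presses on the worktop has come loose at its handle, so that the handle leans. Where it stands, rock that handle right over to the other side and back again to feel the play, then lift this press by its knob and set it down flat and upright in the middle of the round tray, for mending, and let go. Leave the other press, with the firm upright handle, standing where it is.

Things in the scene. Friction and masses are not known exactly. Their poses are not given: they have to be found in the camera images.
- worn_disc (a point): Dark metal disc (100 mm across, 14 mm thick) of the press with the loose handle; the point is 7 mm above its underside, z up. Loose on the worktop, 0.7 to 0.95 kg. The handle pivots on a line along the disc's x axis, 11 mm above this point: it leans only to the disc's +y or -y, 0.34 rad each way to hard stops, stays where it is left, and starts leaning well to +y.
- worn_knob (a point): Centre of the round wooden ball, 32 mm across, at the top of the loose handle (stem 16 to 25 mm thick). It lies 88 mm from the pivot, so 106 mm above the disc's underside when the handle is upright; at the stops it is 29 mm to the +y or -y side of the disc's centre line.
- sound_knob (a point): Centre of the 32 mm wooden ball of the other press, of the same size and look, but its handle is firm and stands upright: the ball is 106 mm above the worktop, straight above the disc's centre. The whole press is 122 mm tall.
- tray_mid (a point): Fixed round tray with a blue rim, 171 mm across, 19 mm high at the rim; the point is the centre of its underside, on the worktop. A thing set in its middle stands 13 mm above the worktop.
Mind the look-alikes: they are no part of the job. What is shaped like the part that bears sound_knob but blue is not meant.

How it is judged:
By the outcome, as a careful person would: the job done as asked, in the order asked, and still so for the second after the job is handed in, with the robot touching nothing.
It also fails if it takes over 43 s, if anything falls off the work surface, if the arm or the gripper's body presses on something with over 40 N, if the wrist force passes 120 N, or if a joint passes its speed limit or range.

### The arm

A 7-joint arm with a two-finger parallel gripper is mounted at the origin on a cart in front of the work surface, level with it; the furniture and walls round the work are solid. World frame = base frame: x ahead of the robot, y to its left, z up, the work surface at z = 0. Lengths are in m, angles in rad, forces in N, time in s.
With the tool pointing down it reaches from about 0.4 to 0.85 m from the base axis. Payload 4.5 kg.
Tool frame: the origin (TCP) lies at the very end of the fingers, on their centre line; the grasp point (between the pads) lies 19 mm behind it (tcp_to_grasp is the z of the grasp point in the tool frame, in m); z points along the fingers, y is the line along which they close (so a half turn about z gives the same grasp; the last joint's range is limited). The gripper opens to 88 mm and grips with 3 to 60 N. Pads are 18 mm wide; open, the fingers measure 123 mm over their backs; the gripper's body (75 mm by 187 mm) begins 45 mm behind the grasp point.
Start: joints at [-1.072, 0.689, -0.195, 1.565, 0.157, 0.902, -0.215], TCP at [0.28, 0.559, 0.239] pointing down, gripper open.
Joint ranges: [-3.01, 3.01], [-0.46, 2.08], [-1.47, 1.51], [0.13, 2.56], [-1, 4.14], [0.04, 2.09], [-2.66, 2.66]. Speed limits (rad/s): [2.57, 2.57, 3.14, 3.14, 3.14, 3.14, 3.14].

### API

Orientations are given as a unit quaternion [x, y, z, w].
In Python, from plant import * gives the robot as it stands. The module is installed in compiled form; this text tells all that it offers.
- The arm moves only by the shell command python3 -m jog 'ROWS' [OPENING] [FORCE]. ROWS is JSON, a list that holds one entry, the list of rows, each a list of 6 numbers: the shift along the tool's x, y, z in m, then the turn, a rotation vector about the tool's x, y, z in rad. In form: [[[dx, dy, dz, ax, ay, az], ...]]. A call has 1 to 12 rows; each row shifts and turns the commanded pose from where the row before left it, along the tool's axes as they then stand; what a row does not reach is not made up. A row lasts 1/8 s, in which the tool goes at most 62.5 mm and 10.7 degrees, less where a joint would pass 70% of its speed; a pose out of reach is approached as far as the arm can. A call with a gripper value outside its range is refused whole. OPENING is the finger opening in m, from 0 to 0.0881, set as the call begins (- or left out, the last holds). The fingers move at their own pace and stop on an object; FORCE is the grip in N (left out, the last holds). Time passes only in rows, so rows that do not move let the fingers close. It gives the time, the measured TCP pose, the force, the opening and the grip force at its end, in the units of the state.
- get_state(): the state, without advancing time (a new reading comes with each control period).
- snapshot(name): name is "scene" or "top"; returns a dict with "frame" (384x512x3 uint8, red, green, blue), "mtx" (3x3 intrinsics, pixels), "D" ([k1, k2, p1, p2, k3] as OpenCV has them; the pictures are not rectified), "xyz" and "orientation" of the camera in the world. Camera axes: x right, y down, z forward; pixel columns grow to the right and rows downward; lengths in m; the calibration is good to about 2 mm. A picture is of the moment at which its call begins. There is no depth.
- finish_job(): hands the job in; it is judged then, once.
The state is a dict: "clock": time; "q": joint angles; "qd": joint speeds; "joint_torque": joint torques, N m; "tool_pos": TCP position; "eef_rot": TCP orientation; "contact_force": force on the tool from outside, world axes, zero at the start; "moment": the same for the moment, N m; "opening": opening from 0.0 (shut) to 1.0 (fully open); "finger_force": force on a finger pad.
Only numpy, scipy, OpenCV 4.12 (cv2) and the standard library are available. Lean on these libraries where they do the work, as an engineer would, in place of code of your own. Each camera call takes 0.05 s, during which the arm holds its last target. There are 200 camera calls.

## Working session

There is one attempt and no reset: what is moved stays moved. The work goes in short steps, Python scripts to look and compute and a shell command to move; the robot and the scene stay as the last step left them, time stands still between calls to the robot, and variables do not carry over. Pictures are saved under pics/ and viewed, at most 10 in all, crops included, and the job is handed in when it is done.

```bash
mkdir -p pics
cat > h.py <<'E'
from plant import *
import numpy as np, cv2
from scipy.spatial.transform import Rotation as R
def snap(n,f=None):
    s=snapshot(n)
    if f: cv2.imwrite('pics/'+f,s['frame'][:,:,::-1])
    return s
def ray(s,u,v):
    p=cv2.undistortPoints(np.array([[[u,v]]],float),np.array(s['mtx']),np.array(s['D']))[0,0]
    d=R.from_quat(s['orientation']).apply([p[0],p[1],1.]); return np.array(s['xyz']),d
def at(s,u,v,z):
    o,d=ray(s,u,v); return o+d*(z-o[2])/d[2]
def pix(s,P):
    r=R.from_quat(s['orientation']).inv(); c=r.apply(np.array(P,float)-s['xyz'])
    return cv2.projectPoints(c.reshape(1,1,3),np.zeros(3),np.zeros(3),np.array(s['mtx']),np.array(s['D']))[0].ravel()
E
python3 - <<'E'
from h import *
import pickle
a=snap('scene','s1.png');b=snap('top','t1.png')
pickle.dump((a,b),open('v1.pkl','wb'))
for s in (a,b): print(s['xyz'],R.from_quat(s['orientation']).as_matrix().round(2).tolist())
print(get_state())
E
```

```text
[-0.27771308  0.07516796  1.40240127] [[0.19, -0.85, 0.49], [-0.98, -0.17, 0.09], [0.0, -0.5, -0.87]]
[0.22073153 0.1976706  1.62990535] [[0.01, -0.99, 0.15], [-1.0, -0.01, 0.01], [-0.0, -0.15, -0.99]]
{'clock': 0.1, 'q': array([-1.07221033,  0.68990119, -0.19450847,  1.56620985,  0.15727007,
        0.90246989, -0.21508049]), 'qd': array([ 0.00046503, -0.00164378, -0.00186697, -0.00256865,  0.00081225,
       -0.00095901,  0.00063135]), 'joint_torque': array([-3.52705945e-03, -5.28491807e+01, -1.27145637e+00, -1.53837436e+01,
       -5.25639381e-02,  1.93141008e-03,  2.95357415e-05]), 'tool_pos': array([0.27993571, 0.55819282, 0.23799729]), 'eef_rot': array([ 2.30275350e-01,  9.73125183e-01, -7.89218837e-04, -1.37665901e-04]), 'contact_force': array([ 0.52172923, -0.22172091, -0.26926924]), 'moment': array([-0.00672076, -0.11506146,  0.02393494]), 'finger_force': 0.0, 'opening': 1.0002542695201635}
```

View pics/s1.png

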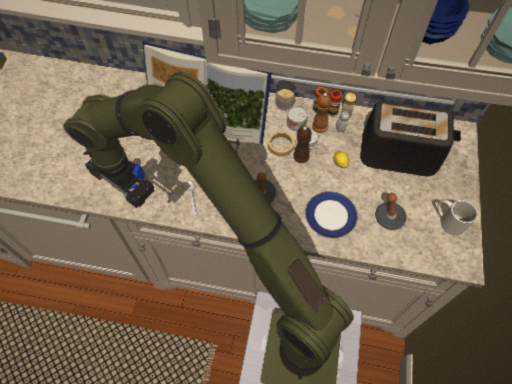

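View pics/t1.png

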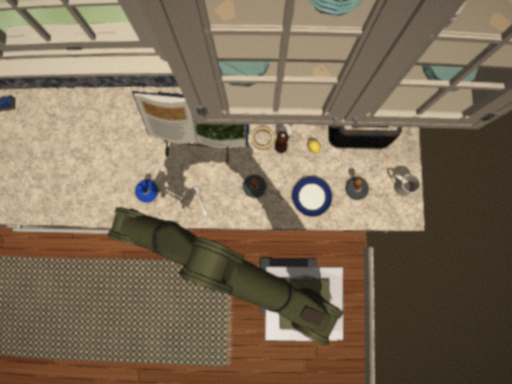

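The scene view shows the tray at (331,214), a press at (391,212) and another at (263,190), half hidden by the arm. The top view shows the tray at (312,196), presses at (357,187) and (255,186), and a blue look-alike at (146,190). Candidates for the loose press are the two dark ones; I'll crop both to choose.

Run:
```python
from h import *
import pickle
a,b=pickle.load(open('v1.pkl','rb'))
def cr(s,u,v,w=32): return cv2.resize(s['frame'][v-w:v+w,u-w:u+w,::-1],(300,300),interpolation=cv2.INTER_CUBIC)
cv2.imwrite('pics/c1.png',np.vstack([np.hstack([cr(a,263,188),cr(a,391,208)]),np.hstack([cr(b,255,186,24),cr(b,357,186,24)])]))
for nm,s,pts in (('a',a,[(263,188),(391,208)]),('b',b,[(255,186),(357,186)])):
    hsv=cv2.cvtColor(s['frame'],cv2.COLOR_RGB2HSV)
    for (u,v) in pts:
        m=np.zeros(hsv.shape[:2],np.uint8); m[v-22:v+22,u-22:u+22]=1
        k=((hsv[...,0]<18)&(hsv[...,1]>100)&(hsv[...,2]>40)&(m>0))
        d=((hsv[...,2]<90)&(hsv[...,1]<90)&(m>0)).astype(np.uint8)
        ys,xs=np.nonzero(k); print(nm,'brown',len(xs),xs.mean(),ys.mean(),xs.min(),xs.max(),ys.min(),ys.max())
        n,l,st,c=cv2.connectedComponentsWithStats(d); i=1+st[1:,4].argmax(); print(' dark',st[i],c[i], at(s,*c[i],.014))
    bl=((hsv[...,0]>105)&(hsv[...,0]<130)&(hsv[...,1]>120)&(hsv[...,2]>30)).astype(np.uint8)
    n,l,st,c=cv2.connectedComponentsWithStats(bl)
    for i in range(1,n):
        if st[i,4]>250:
            x,y,w,h,_=st[i]; print(nm,'blue',st[i],at(s,x+w/2-.5,y+h/2-.5,.019),at(s,x-.5,y+h/2,.019)-at(s,x+w-.5,y+h/2,.019))
```

```text
a brown 119 261.3613445378151 180.57142857142858 257 265 172 192
 dark [263 180  22  30 315] [271.16825397 193.75238095] [0.47990419 0.17753084 0.014     ]
a brown 171 391.46198830409355 203.58479532163742 387 396 193 216
 dark [375 200  31  29 497] [389.79275654 216.07444668] [ 0.47432969 -0.22095796  0.014     ]
a blue [ 425    0   44   40 1143] [ 1.44875333 -0.39538026  0.019     ] [-0.03168069  0.17882147  0.        ]
b brown 57 253.75438596491227 182.50877192982455 250 257 178 187
 dark [244 174  24  24 397] [255.59445844 185.93702771] [0.48458143 0.20401312 0.014     ]
b brown 74 357.6621621621622 183.0 354 361 178 189
 dark [346 177  22  22 259] [355.86872587 188.75289575] [ 0.47769201 -0.2218256   0.014     ]
b blue [293 178  38  37 384] [ 0.44376362 -0.03150752  0.019     ] [-0.00186489  0.16028485  0.        ]
b blue [136 180  22  22 333] [0.45877893 0.66646254 0.019     ] [-0.00114159  0.09482766  0.        ]
```

View pics/c1.png

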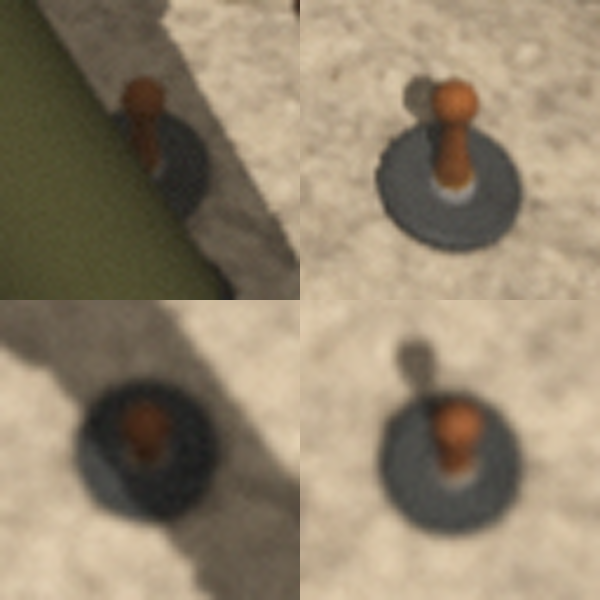

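Run:
```python
from h import *
import pickle
a,b=pickle.load(open('v1.pkl','rb'))
def tri(pa,pb):
    A=np.zeros((3,3));B=np.zeros(3);r=[]
    for s,p in ((a,pa),(b,pb)):
        o,d=ray(s,*p);d/=np.linalg.norm(d);M=np.eye(3)-np.outer(d,d);A+=M;B+=M@o;r.append((M,o))
    x=np.linalg.solve(A,B);return x.round(4),[round(np.linalg.norm(M@(x-o))*1e3,1) for M,o in r]
print('L knob',tri((261.1,176.5),(253.9,180.7)),at(b,253.9,180.7,.106),'disc',at(b,254,185.6,.014))
print('R knob',tri((391.7,197.4),(358.1,181.3)),at(b,358.1,181.3,.1),at(a,391.7,197.4,.1),'disc',at(b,356.5,187.6,.014),at(a,390.3,215.2,.014))
print('tray',at(b,311.5,195.8,.019), at(a,331,213.5,.019))
```

```text
L knob (array([0.4916, 0.213 , 0.0976]), [np.float64(2.3), np.float64(2.3)]) [0.49067144 0.21067993 0.106     ] disc [0.48594422 0.21077033 0.014     ]
R knob (array([ 0.4935, -0.2062,  0.1036]), [np.float64(2.2), np.float64(2.2)]) [ 0.49455721 -0.20943652  0.1       ] [ 0.49508159 -0.20482901  0.1       ] disc [ 0.48268341 -0.22467276  0.014     ] [ 0.47789122 -0.22240839  0.014     ]
tray [ 0.44461227 -0.03151505  0.019     ] [ 0.442859  -0.0301488  0.019    ]
```

The press at (391,212) in the scene view leans: its knob sits about 22 mm off the disc centre, towards world (+x,+y). The one at (263,188) is upright (about 5 mm off), so it's the sound press. The blue one at (146,190) in the top view is a look-alike. The target is the right press: disc ≈ (0.480, -0.2235), knob ≈ (0.4945, -0.207), and the tray is at ≈ (0.444, -0.031).

```bash
python3 -m jog '[[[-0.042,-0.046,0,0,0,0],[-0.042,-0.046,0,0,0,0],[-0.042,-0.046,0,0,0,0],[-0.042,-0.046,0,0,0,0],[-0.042,-0.046,0,0,0,0],[-0.042,-0.046,0,0,0,0],[-0.042,-0.046,0,0,0,0],[-0.042,-0.046,0,0,0,0],[-0.042,-0.046,0,0,0,0],[-0.042,-0.046,0,0,0,0],[-0.042,-0.046,0,0,0,0],[0,0,0,0,0,0]]]' 0.088
python3 -m jog '[[[0,0,0,0,0,0.18],[0,0,0,0,0,0.18],[0,0,0,0,0,0.18],[0,0,0,0,0,0.18],[0,0,0,0,0,0.18],[0,0,0,0,0,0.18],[0,0,0,0,0,0.18],[0,0,0,0,0,0.18],[0,0,0,0,0,0.18],[0,0,0,0,0,0.18],[0,0,0,0,0,0.026],[0,0,0,0,0,0]]]'
cat > rel.py <<'E'
from h import *
def rel(P,yaw=None):
    s=get_state(); r=R.from_quat(s['eef_rot']); M=r.as_matrix()
    print('t',round(s['clock'],2),'tcp',s['tool_pos'].round(4),'q',s['q'].round(2),'ydir',np.degrees(np.arctan2(M[1,1],M[0,1])).round(1),'z',M[:,2].round(3),'F',s['contact_force'].round(2),'op',round(s['opening']*88.1,1),s['finger_force'])
    print('shift',r.inv().apply(np.array(P)-s['tool_pos']).round(4))
E
python3 -c "
from rel import *
rel([.4945,-.207,.085])
import pickle
for n in ('scene','top'):
    s=snap(n); pickle.dump(s,open('v2'+n,'wb'))
    print(pix(s,[.4945,-.207,.103]),pix(s,[.48,-.2235,.014]))
    c=[391,208] if n=='scene' else [357,186]
    w=40 if n=='scene' else 30
    cv2.imwrite('pics/c2'+n+'.png',cv2.resize(s['frame'][c[1]-w:c[1]+w,c[0]-w:c[0]+w,::-1],(400,400),interpolation=cv2.INTER_CUBIC))
cv2.imwrite('pics/c2.png',np.hstack([cv2.imread('pics/c2scene.png'),cv2.imread('pics/c2top.png')]))
"
```

```text
clock: 1.6
tool_pos: [0.4666, -0.1068, 0.2382]
eef_rot: [0.236, 0.972, -0.001, 0.0]
contact_force: [-0.6, 1.3, -0.4]
opening: 1.0
finger_force: 0.0
clock: 3.1
tool_pos: [0.4662, -0.0999, 0.2386]
eef_rot: [0.91, 0.414, -0.0, -0.0]
contact_force: [-0.8, -0.4, -0.1]
opening: 0.998
finger_force: 0.0
t 3.1 tcp [ 0.4662 -0.0999  0.2386] q [-0.06  0.51  0.27  2.01 -0.22  0.64 -0.36] ydir -41.0 z [-0.  0. -1.] F [-0.83 -0.44 -0.1 ] op 87.9 0.0
shift [-0.0621  0.0918  0.1535]
[392.6292215  197.22743671] [390.67166094 214.69570294]
[357.69456865 181.1773021 ] [356.24402021 188.22067598]
```

```bash
python3 -m jog '[[[-0.031,0.046,0,0,0,0],[-0.031,0.046,0,0,0,0],[0,0,0,0,0,0],[0,0,0.05,0,0,0],[0,0,0.05,0,0,0],[0,0,0.03,0,0,0],[0,0,0,0,0,0]]]'
python3 -c "
from rel import *
rel([.4945,-.207,.085])
s=snap('scene');t=snap('top')
cr=lambda s,c,w:cv2.resize(s['frame'][c[1]-w:c[1]+w,c[0]-w:c[0]+w,::-1],(400,400),interpolation=cv2.INTER_CUBIC)
cv2.imwrite('pics/c3.png',np.hstack([cr(s,(391,205),40),cr(t,(357,186),30)]))
"
```

```text
clock: 4.08
tool_pos: [0.493, -0.2062, 0.107]
eef_rot: [0.911, 0.413, -0.001, -0.002]
contact_force: [-1.0, -1.0, 0.5]
opening: 1.0
finger_force: 0.0
t 4.08 tcp [ 0.493  -0.2062  0.107 ] q [ 0.22  0.79  0.16  1.95 -0.28  0.43 -0.13] ydir -41.2 z [-0.005  0.003 -1.   ] F [-1.02 -0.99  0.54] op 88.1 0.0
shift [0.0004 0.0018 0.022 ]
```

View pics/c3.png

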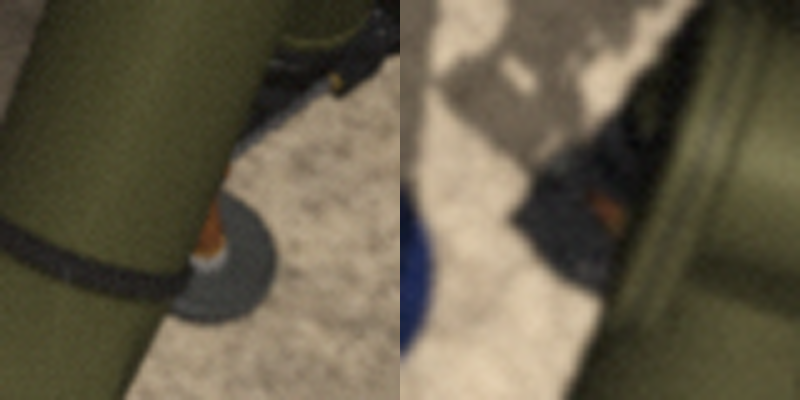

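The arm hides most of the knob, but the disc and stem haven't moved. I'll go down and close lightly.

```bash
python3 -m jog '[[[0,0.001,0.022,0,0,0],[0,0,0,0,0,0]]]'; python3 -m jog '[[[0,0,0,0,0,0],[0,0,0,0,0,0],[0,0,0,0,0,0],[0,0,0,0,0,0],[0,0,0,0,0,0],[0,0,0,0,0,0]]]' 0.02 12; python3 -c "
from rel import *
rel([.4945,-.207,.085])"
```

```text
clock: 4.42
tool_pos: [0.4956, -0.2083, 0.0874]
eef_rot: [0.911, 0.413, 0.0, -0.0]
contact_force: [0.1, 0.4, -0.5]
opening: 1.003
finger_force: 0.0
clock: 5.18
tool_pos: [0.4934, -0.2069, 0.0865]
eef_rot: [0.911, 0.413, -0.001, -0.002]
contact_force: [-3.5, 2.7, 2.2]
opening: 0.349
finger_force: 12.1
t 5.17 tcp [ 0.4934 -0.2069  0.0865] q [ 0.23  0.82  0.14  1.96 -0.29  0.38 -0.12] ydir -41.2 z [-0.004  0.003 -1.   ] F [-3.53  2.74  2.24] op 30.7 12.057782057672739
shift [0.0006 0.0009 0.0015]
```

```bash
python3 -m jog '[[[0,-0.0026,0,0,0,0],[0,0,0,0,0,0]]]';  python3 -m jog '[[[-0.0055,0,-0.001,0,0,0],[-0.0055,0,-0.001,0,0,0],[-0.011,0,-0.0007,0,0,0],[-0.011,0,0.0007,0,0,0],[0,0,0,0,0,0]]]'; python3 -m jog '[[[-0.006,0,0.001,0,0,0],[-0.005,0,0.0011,0,0,0],[-0.004,0,0.0012,0,0,0],[0,0,0,0,0,0]]]';python3 -c "
from rel import *
rel([.48-.029*.66,-.2235-.029*.75,.082])"
```

```text
clock: 5.42
tool_pos: [0.4932, -0.2068, 0.0865]
eef_rot: [0.911, 0.413, -0.0, -0.0]
contact_force: [0.5, 1.2, -1.3]
opening: 0.351
finger_force: 12.0
clock: 6.05
tool_pos: [0.4721, -0.2346, 0.0894]
eef_rot: [0.912, 0.411, 0.001, 0.002]
contact_force: [4.1, -3.4, 4.8]
opening: 0.35
finger_force: 12.0
clock: 6.55
tool_pos: [0.4635, -0.2455, 0.0864]
eef_rot: [0.911, 0.412, 0.001, 0.003]
contact_force: [4.0, -4.2, 6.9]
opening: 0.345
finger_force: 11.9
t 6.55 tcp [ 0.4635 -0.2455  0.0864] q [ 0.32  0.81  0.12  2.   -0.27  0.34 -0.06] ydir -41.3 z [ 0.005 -0.004 -1.   ] F [ 4.02 -4.2   6.87] op 30.4 11.856458857655525
shift [-0.0016 -0.0022  0.0043]
```

```bash
python3 -m jog '[[[0,0.003,-0.003,0,0,0],[0,0,0,0,0,0],[0,0,0,0,0,0]]]';  python3 -m jog '[[[-0.003,0.0003,0.0008,0,0,0],[0,0,0,0,0,0],[0,0,0,0,0,0]]]'; python3 -c "
from rel import *
rel([.48-.029*.66,-.2235-.029*.75,.082])"
```

```text
clock: 6.92
tool_pos: [0.4625, -0.2438, 0.0878]
eef_rot: [0.911, 0.413, -0.001, -0.002]
contact_force: [-0.8, -0.5, -2.5]
opening: 0.35
finger_force: 12.0
clock: 7.3
tool_pos: [0.4609, -0.2467, 0.0873]
eef_rot: [0.911, 0.413, -0.001, -0.001]
contact_force: [-3.0, 2.6, -1.0]
opening: 0.349
finger_force: 12.0
t 7.3 tcp [ 0.4609 -0.2467  0.0873] q [ 0.33  0.81  0.12  2.   -0.26  0.35 -0.06] ydir -41.3 z [-0.003  0.002 -1.   ] F [-3.    2.58 -0.96] op 30.7 12.018752731382847
shift [ 0.001  -0.001   0.0053]
```

```bash
for i in 1 2 3; do python3 -m jog '[[[-0.003,0,0.001,0,0,0],[0,0,0,0,0,0],[0,0,0,0,0,0]]]' >/dev/null; python3 -c "
from rel import *
rel([.4609,-.2467,.0873])
s=get_state();print(R.from_quat(s['eef_rot']).inv().apply(s['contact_force']).round(1))"; done
```

```text
t 7.67 tcp [ 0.4594 -0.2494  0.0866] q [ 0.34  0.81  0.12  2.   -0.26  0.35 -0.05] ydir -41.3 z [-0.002  0.001 -1.   ] F [-3.68  1.65  2.54] op 30.4 11.946505419909954
shift [ 0.003  -0.0006 -0.0007]
[-1.2 -3.9 -2.5]
t 8.05 tcp [ 0.4579 -0.2519  0.0857] q [ 0.34  0.81  0.12  2.   -0.26  0.34 -0.05] ydir -41.3 z [-0.001  0.    -1.   ] F [-5.51  2.2   4.55] op 30.4 11.883706524968147
shift [ 0.0059 -0.0011 -0.0016]
[-2.  -5.6 -4.5]
t 8.43 tcp [ 0.4563 -0.2544  0.0848] q [ 0.35  0.81  0.12  2.   -0.26  0.34 -0.04] ydir -41.3 z [ 0. -0. -1.] F [-3.75  2.06  5.27] op 30.6 11.829116865992546
shift [ 0.0088 -0.0016 -0.0025]
[-0.9 -4.2 -5.3]
```

```bash
python3 -c "
from rel import *
s=snap('scene');t=snap('top')
cr=lambda s,c,w:cv2.resize(s['frame'][c[1]-w:c[1]+w,c[0]-w:c[0]+w,::-1],(400,400),interpolation=cv2.INTER_CUBIC)
cv2.imwrite('pics/c4.png',np.hstack([cr(s,(391,205),40),cr(t,(357,186),30)]))
"
```

```text
(no output)
```

View pics/c4.png

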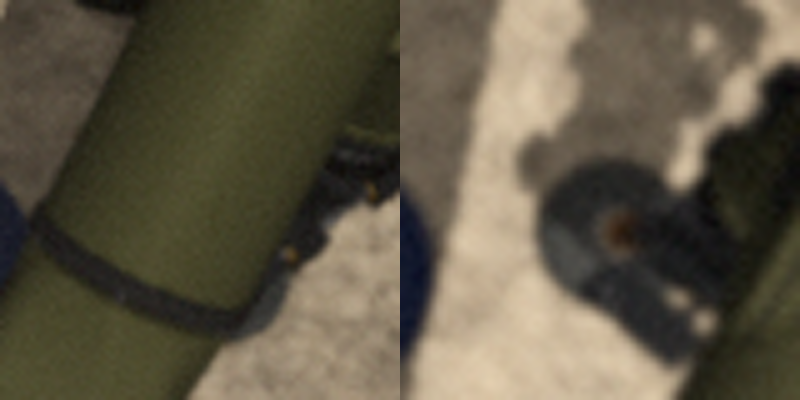

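The top view shows the disc's left edge at (539,230) and its top at (610,157) in the crop, so the disc slid about 12 mm along with the push. I'll grip firmer and turn the tool with the handle, so the hinge is driven by torque with some downward load rather than by dragging.

```bash
python3 -m jog '[[[0,-0.002,0,0,0,0],[0,0,0,0,0,0],[0,0,0,0,0,0]]]' 0.02 40 >/dev/null; for i in 1 2 3 4; do python3 -m jog '[[[0.001,0,0.0008,0,0.05,0],[0,0,0,0,0,0]]]' >/dev/null; python3 -c "
from rel import *
rel([.4609,-.2467,.0873])
s=get_state();r=R.from_quat(s['eef_rot']).inv();print(r.apply(s['contact_force']).round(1),r.apply(s['moment']).round(2), (s['tool_pos']-.019*r.inv().as_matrix()[:,2]).round(4))"; done
python3 -c "
from rel import *
t=snap('top')
cr=lambda s,c,w:cv2.resize(s['frame'][c[1]-w:c[1]+w,c[0]-w:c[0]+w,::-1],(400,400),interpolation=cv2.INTER_CUBIC)
cv2.imwrite('pics/c5.png',cr(t,(357,186),30))"
```

```text
t 9.15 tcp [ 0.4562 -0.2544  0.0845] q [ 0.42  0.81  0.05  2.01 -0.27  0.31 -0.01] ydir -41.4 z [ 0.036  0.035 -0.999] F [-1.88 -2.4   9.93] op 29.6 39.581708908081055
shift [ 0.009  -0.0015 -0.0024]
[ -2.5   0.2 -10.1] [ 0.42 -0.5  -0.  ] [ 0.4555 -0.2551  0.1034]
t 9.4 tcp [ 0.4563 -0.2545  0.084 ] q [ 0.49  0.81 -0.02  2.02 -0.29  0.3   0.03] ydir -41.5 z [ 0.069  0.071 -0.995] F [-3.18 -2.82 14.41] op 29.5 39.31264981627464
shift [ 0.0092 -0.0017 -0.0024]
[ -2.8  -0.5 -14.8] [ 0.43 -0.85  0.06] [ 0.455  -0.2559  0.1029]
t 9.65 tcp [ 0.4565 -0.2545  0.0836] q [ 0.56  0.81 -0.08  2.03 -0.3   0.28  0.07] ydir -41.5 z [ 0.101  0.107 -0.989] F [-6.2  -4.18 17.94] op 29.0 38.94481346011162
shift [ 0.0092 -0.0019 -0.0024]
[ -4.5  -1.8 -18.8] [ 0.41 -1.11  0.01] [ 0.4546 -0.2566  0.1024]
t 9.9 tcp [ 0.4573 -0.2537  0.0831] q [ 0.63  0.82 -0.15  2.03 -0.31  0.27  0.1 ] ydir -41.5 z [ 0.134  0.144 -0.98 ] F [-6.82 -4.19 20.39] op 29.4 38.5630738735199
shift [ 0.0083 -0.0019 -0.0027]
[ -3.5  -2.2 -21.5] [ 0.51 -0.99 -0.  ] [ 0.4548 -0.2564  0.1017]
```

View pics/c5.png

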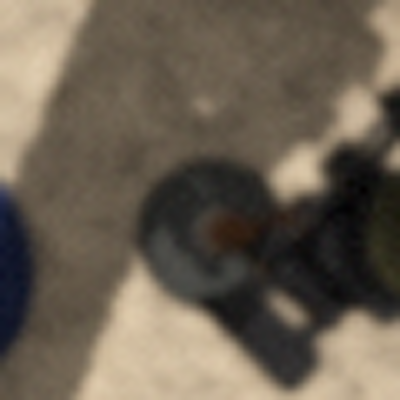

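The knob won't move further under 20 N down and torque, at z ≈ 0.102, so the handle is at the -y stop. Now back along the arc about the pivot.

```bash
cat > st.py <<'E'
from rel import *
rel([.48,-.2235,.11])
s=get_state();r=R.from_quat(s['eef_rot']).inv();print(r.apply(s['contact_force']).round(1),r.apply(s['moment']).round(2),'knob', (s['tool_pos']-.019*r.inv().as_matrix()[:,2]).round(4))
E
python3 -m jog '[[[0,0,-0.004,0,0,0],[0,0,0,0,0,0]]]' - 25 >/dev/null; python3 st.py
python3 -m jog '[[[0.0041,0,-0.0006,0,-0.06,0],[0.0041,0,-0.0006,0,-0.06,0],[0.0041,0,-0.0006,0,-0.06,0],[0.0041,0,-0.0006,0,-0.06,0],[0,0,0,0,0,0]]]' >/dev/null; python3 st.py
python3 -m jog '[[[0.0041,0,-0.0006,0,-0.06,0],[0.0041,0,-0.0006,0,-0.06,0],[0.0041,0,-0.0006,0,-0.06,0],[0,0,0,0,0,0]]]' >/dev/null; python3 st.py
```

```text
t 10.2 tcp [ 0.457  -0.2505  0.0853] q [ 0.63  0.81 -0.15  2.03 -0.31  0.28  0.1 ] ydir -41.3 z [ 0.131  0.149 -0.98 ] F [-1.81 -0.72  2.3 ] op 29.8 24.86557736992836
shift [ 0.0396 -0.0005 -0.0171]
[-1.2 -0.9 -2.6] [ 0.06 -0.77 -0.02] knob [ 0.4545 -0.2533  0.104 ]
t 10.82 tcp [ 0.469  -0.2362  0.0889] q [ 0.25  0.82  0.18  1.99 -0.26  0.37 -0.1 ] ydir -41.0 z [-0.026 -0.03  -0.999] F [-0.03 -1.41 -5.2 ] op 30.1 25.243270844221115
shift [ 0.0159 -0.     -0.0217]
[-0.9  0.9  5.2] [-0.16 -0.24  0.05] knob [ 0.4695 -0.2356  0.1079]
t 11.32 tcp [ 0.476  -0.2276  0.0892] q [ 0.02  0.88  0.39  1.93 -0.21  0.48 -0.24] ydir -41.1 z [-0.144 -0.163 -0.976] F [-0.79 -1.05 -6.19] op 30.0 25.236981511116028
shift [ 0.0011  0.0002 -0.0216]
[0.1 0.1 6.3] [-0.    0.18  0.07] knob [ 0.4788 -0.2246  0.1077]
```

```bash
python3 -m jog '[[[0,0,0.004,0,0,0],[0.0045,0,0.0002,0,-0.06,0],[0.0045,0,0.0002,0,-0.06,0],[0,0,0,0,0,0]]]' >/dev/null; python3 st.py
python3 -m jog '[[[0.0045,0,0.0005,0,-0.06,0],[0.0045,0,0.0005,0,-0.06,0],[0,0,0,0,0,0]]]' >/dev/null; python3 st.py
```

```text
t 11.82 tcp [ 0.477  -0.2195  0.0848] q [-0.1   0.94  0.49  1.88 -0.18  0.56 -0.33] ydir -41.4 z [-0.228 -0.243 -0.943] F [-7.94 11.59 22.26] op 30.1 22.80082404613495
shift [-0.0094  0.0047 -0.0235]
[ -4.1 -13.9 -22. ] [ 2.9  -0.29 -0.04] knob [ 0.4813 -0.2148  0.1027]
t 12.2 tcp [ 0.4799 -0.2162  0.0818] q [-0.2   1.02  0.58  1.82 -0.15  0.66 -0.4 ] ydir -41.6 z [-0.305 -0.329 -0.894] F [-8.72  9.79 21.79] op 29.3 22.97215878032148
shift [-0.0175  0.0046 -0.0228]
[ -8.3 -13.3 -20. ] [ 2.92 -1.15 -0.04] knob [ 0.4857 -0.2099  0.0988]
```

Sideways force and a moment have appeared: the tilted gripper body is probably touching the toaster. I'll loosen the grip and straighten the tool about the ball.

```bash
python3 -m jog '[[[0.001,0,0,0,0.05,0],[0.0019,0,0,0,0.1,0],[0,0,0,0,0,0]]]' - 6 >/dev/null; python3 st.py
python3 -m jog '[[[0.0019,0,0,0,0.1,0],[0.0019,0,0,0,0.1,0],[0.0019,0,0,0,0.1,0],[0,0,0,0,0,0]]]' >/dev/null; python3 st.py
```

```text
t 12.57 tcp [ 0.4849 -0.2173  0.0796] q [-0.09  0.94  0.47  1.88 -0.2   0.54 -0.32] ydir -41.7 z [-0.204 -0.226 -0.953] F [-2.26  3.3   3.63] op 29.4 5.72943851351738
shift [-0.0168  0.0004 -0.0266]
[-0.2 -3.9 -3.7] [0.85 0.13 0.08] knob [ 0.4888 -0.213   0.0977]
t 13.07 tcp [ 0.4898 -0.2127  0.0776] q [ 0.23  0.84  0.15  1.97 -0.3   0.36 -0.12] ydir -41.5 z [-0.008 -0.006 -1.   ] F [-1.54  2.08  0.74] op 28.8 5.881679076701403
shift [-0.0149 -0.0002 -0.0322]
[ 0.5 -2.5 -0.7] [ 0.63 -0.1   0.04] knob [ 0.4899 -0.2126  0.0966]
```

```bash
python3 -m jog '[[[0,-0.0015,-0.005,0,0,0],[0,0,0,0,0,0]]]' - 4 >/dev/null; python3 st.py
python3 -m jog '[[[0,0,0,0,0,0],[0.003,0,0.003,0,0,0],[0,0,0,0,0,0]]]' - 30 >/dev/null; python3 st.py
python3 -m jog '[[[0.003,0,0.003,0,0,0],[0.002,0,0.003,0,0,0],[0,0,0,0,0,0]]]' >/dev/null; python3 st.py
python3 -c "
from rel import *
s=snap('scene');t=snap('top')
cr=lambda s,c,w:cv2.resize(s['frame'][c[1]-w:c[1]+w,c[0]-w:c[0]+w,::-1],(400,400),interpolation=cv2.INTER_CUBIC)
cv2.imwrite('pics/c6.png',np.hstack([cr(s,(391,205),40),cr(t,(357,186),30)]))
"
```

```text
t 13.32 tcp [ 0.4918 -0.2088  0.0819] q [ 0.22  0.83  0.16  1.97 -0.3   0.37 -0.12] ydir -41.1 z [-0.006 -0.009 -1.   ] F [-0.62  1.24 -8.48] op 29.7 4.508398845791817
shift [-0.0191  0.0008 -0.0279]
[ 0.6 -1.3  8.5] [0.01 0.1  0.03] knob [ 0.4919 -0.2087  0.1009]
t 13.7 tcp [ 0.4929 -0.207   0.0806] q [ 0.21  0.83  0.15  1.97 -0.3   0.37 -0.12] ydir -41.2 z [-0.006 -0.007 -1.   ] F [-2.5   2.18 11.5 ] op 28.8 28.96926898509264
shift [-0.0212  0.0012 -0.0292]
[ -0.1  -3.3 -11.5] [ 0.76 -0.27 -0.01] knob [ 0.493  -0.2068  0.0996]
t 14.07 tcp [ 0.4978 -0.2019  0.0769] q [ 0.21  0.84  0.15  1.96 -0.3   0.36 -0.12] ydir -41.1 z [-0.002 -0.006 -1.   ] F [-3.45  8.3  32.25] op 28.1 29.44283696328057
shift [-0.0282  0.0008 -0.0329]
[  3.8  -8.  -32.3] [1.68 0.37 0.06] knob [ 0.4979 -0.2018  0.0959]
```

View pics/c6.png

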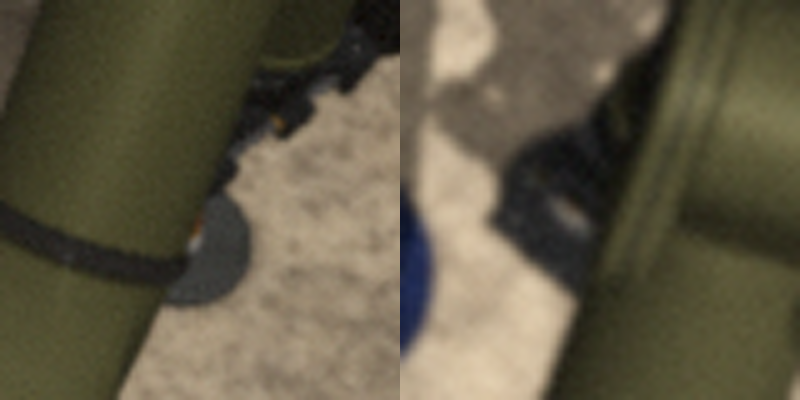

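The disc seems to have shifted with the push and the arm hides it. I'll release, clear out of view and re-measure.

```bash
python3 -m jog '[[[0,0,-0.007,0,0,0],[0,0,0,0,0,0],[0,0,0,0,0,0]]]' 0.088 4 >/dev/null
python3 -m jog '[[[0,0,0,0,0,0],[0,0,-0.02,0,0,0],[0,0,-0.06,0,0,0],[0,0,-0.06,0,0,0],[0,-0.06,0,0,0,0],[0.03,-0.05,0,0,0,0],[0.04,-0.045,0,0,0,0],[0.045,-0.04,0,0,0,0],[0.045,-0.04,0,0,0,0],[0,0,0,0,0,0]]]' >/dev/null; python3 st.py
python3 - <<'E'
from rel import *
import pickle
s=snap('scene');t=snap('top'); pickle.dump((s,t),open('v3.pkl','wb'))
cr=lambda s,c,w:cv2.resize(s['frame'][c[1]-w:c[1]+w,c[0]-w:c[0]+w,::-1],(400,400),interpolation=cv2.INTER_CUBIC)
cv2.imwrite('pics/c7.png',np.hstack([cr(s,(391,205),32),cr(t,(357,186),24)]))
E
```

```text
t 15.8 tcp [0.4252 0.078  0.2181] q [-0.51  0.51  0.33  2.15 -0.31  0.53 -0.66] ydir -40.6 z [-0.007 -0.006 -1.   ] F [ 0.7  -0.15  0.05] op 88.2 0.0
shift [-0.1922  0.2381  0.1094]
[ 0.3  0.6 -0.1] [ 0.05 -0.12  0.01] knob [0.4253 0.0781 0.2371]
```

View pics/c7.png

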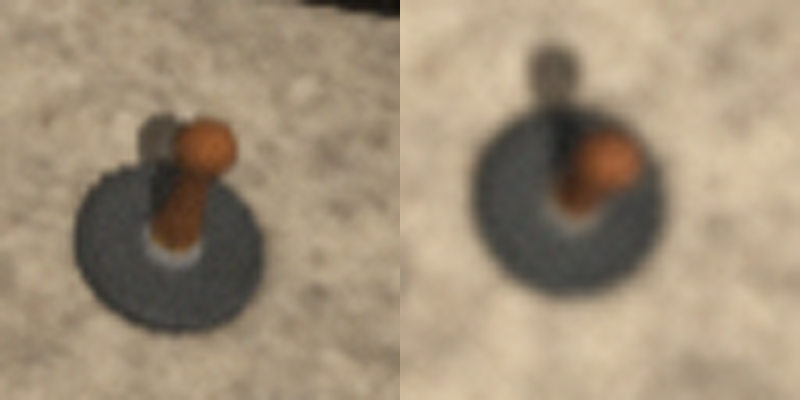

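Run:
```python
from h import *
import pickle
a,b=pickle.load(open('v3.pkl','rb'))
for z in (.100,.104): print('knob',at(a,391.5,196,z),at(b,357.7,180.7,z))
print('disc',at(a,385.7,212,.014),at(b,352.8,185.5,.014))
```

```text
knob [ 0.50004052 -0.20393971  0.1       ] [ 0.49699337 -0.20787294  0.1       ]
knob [ 0.49765184 -0.2030825   0.104     ] [ 0.49627107 -0.20681263  0.104     ]
disc [ 0.48677361 -0.2069489   0.014     ] [ 0.49152561 -0.20900643  0.014     ]
```

The handle is now only slightly to the + side of upright, and the disc has slid about 18 mm to ≈ (0.489, -0.208). So the return isn't complete, and the hinge line is nearer 57° than 49°. I'll re-grip with the corrected yaw and some pre-tilt, then finish the return with downward load.

```bash
python3 -m jog '[[[-0.045,0.04,0,0,0,-0.13],[-0.04,0.04,0,0,0.15,0],[0,0,0,0,0,0]]]' 0.088 40 >/dev/null
python3 - <<'E'
from rel import *
rel([.4993,-.2011,.0867])
s=get_state();M=R.from_quat(s['eef_rot']).as_matrix()
T=np.array([.4977,-.2035,.1055])+.019*M[:,2]
print(T, 'hover',M.T@(T-.08*M[:,2]-s['tool_pos']))
E
```

```text
t 16.27 tcp [ 0.4321 -0.0311  0.2179] q [-0.08  0.48  0.15  2.18 -0.33  0.47 -0.27] ydir -34.9 z [ 0.039  0.073 -0.997] F [-0.92  0.29  0.09] op 88.0 0.0
shift [-0.1112  0.1537  0.121 ]
[ 0.49844634 -0.20211815  0.08656502] hover [-0.11257857  0.15356199  0.04105987]
```

```bash
python3 -m jog '[[[-0.037,0.05,0.013,0,0,0],[-0.037,0.05,0.013,0,0,0],[-0.037,0.05,0.013,0,0.05,0],[0,0,0,0,0,0],[0,0,0,0,0,0]]]' >/dev/null
python3 - <<'E'
from rel import *
rel([.4993,-.2011,.0867])
s=get_state();M=R.from_quat(s['eef_rot']).as_matrix()
T=np.array([.4977,-.2035,.1055])+.019*M[:,2]
print(T, 'to',M.T@(T-s['tool_pos']))
E
```

```text
t 16.9 tcp [ 0.4959 -0.1907  0.1684] q [ 0.33  0.67  0.05  1.94 -0.32  0.54  0.06] ydir -33.8 z [ 0.063  0.118 -0.991] F [0.47 0.02 0.18] op 88.0 0.0
shift [-0.0176  0.0097  0.0799]
[ 0.49890488 -0.20126412  0.08667053] to [-0.01791495  0.00947914  0.07991608]
```

```bash
python3 -m jog '[[[-0.018,0.0095,0,0,0,0],[0,0,0.04,0,0,0],[0,0,0.04,0,0,0],[0,0,0,0,0,0]]]' >/dev/null; python3 st.py
python3 -m jog '[[[0,0,0,0,0,0],[0,0,0,0,0,0],[0,0,0,0,0,0],[0,0,0,0,0,0],[0,0,0,0,0,0],[0,0,0,0,0,0]]]' 0.02 10 >/dev/null; python3 st.py
```

```text
t 17.4 tcp [ 0.4986 -0.1976  0.0855] q [ 0.38  0.82 -0.02  1.96 -0.35  0.37  0.11] ydir -33.5 z [ 0.06   0.121 -0.991] F [0.18 0.32 0.51] op 88.3 0.0
shift [-0.0283 -0.0016 -0.0286]
[ 0.4 -0.  -0.5] [ 0.06 -0.22  0.01] knob [ 0.4974 -0.1999  0.1043]
t 18.15 tcp [ 0.4988 -0.2001  0.0869] q [ 0.39  0.82 -0.01  1.96 -0.35  0.37  0.11] ydir -33.7 z [ 0.062  0.12  -0.991] F [-3.27  3.3   1.5 ] op 30.6 9.92441900074482
shift [-0.0265 -0.003  -0.0269]
[ 1.1 -4.6 -1.3] [ 0.82 -0.03  0.01] knob [ 0.4976 -0.2024  0.1057]
```

```bash
python3 -m jog '[[[0,-0.0025,0,0,0,0],[0,0,0.004,0,0,0],[0,0,0.004,0,0,0],[0,0,0,0,0,0]]]' - 45 >/dev/null; python3 st.py
python3 -m jog '[[[0.004,0,0.0011,0,-0.06,0],[0.004,0,0.0011,0,-0.06,0],[0.004,0,0.0011,0,-0.06,0],[0,0,0,0,0,0]]]' >/dev/null; python3 st.py
python3 -c "
from rel import *
s=snap('scene');t=snap('top')
cr=lambda s,c,w:cv2.resize(s['frame'][c[1]-w:c[1]+w,c[0]-w:c[0]+w,::-1],(400,400),interpolation=cv2.INTER_CUBIC)
cv2.imwrite('pics/c8.png',np.hstack([cr(s,(391,205),32),cr(t,(357,186),24)]))
"
```

```text
t 18.65 tcp [ 0.5032 -0.1954  0.0836] q [ 0.39  0.82 -0.03  1.97 -0.36  0.35  0.12] ydir -33.5 z [ 0.074  0.121 -0.99 ] F [-1.2   8.17 35.87] op 29.0 41.14066444337368
shift [-0.0321 -0.004  -0.0313]
[ 11.2  -5.7 -34.6] [1.17 2.06 0.06] knob [ 0.5018 -0.1977  0.1024]
t 19.15 tcp [ 0.5103 -0.1888  0.0787] q [ 0.12  0.85  0.21  1.93 -0.31  0.4  -0.04] ydir -33.5 z [-0.026 -0.036 -0.999] F [ 3.75  2.18 15.35] op 28.5 42.96132657676935
shift [-0.047  -0.0061 -0.0292]
[  3.2   1.9 -15.5] [ 0.11  0.65 -0.  ] knob [ 0.5107 -0.1881  0.0977]
```

View pics/c8.png

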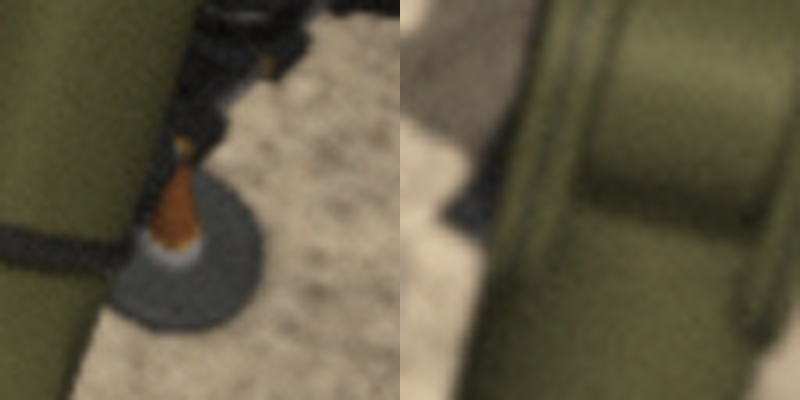

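The disc hasn't moved (right edge at (262,255) and bottom at (180,331) in the crop, same as before), and the handle has swung to the + side by about 27–30 mm. I'll push a bit more to confirm the stop.

```bash
python3 -m jog '[[[0.004,0,0.0011,0,-0.06,0],[0.003,0,0.0011,0,-0.04,0],[0,0,0,0,0,0]]]' >/dev/null; python3 st.py
python3 -c "
from rel import *
s=snap('scene')
cr=lambda s,c,w:cv2.resize(s['frame'][c[1]-w:c[1]+w,c[0]-w:c[0]+w,::-1],(400,400),interpolation=cv2.INTER_CUBIC)
cv2.imwrite('pics/c9.png',cr(s,(391,205),32))
"
```

```text
t 19.62 tcp [ 0.5114 -0.1878  0.0783] q [-0.01  0.89  0.34  1.91 -0.28  0.45 -0.12] ydir -33.8 z [-0.083 -0.123 -0.989] F [-4.81 -4.44 29.57] op 28.9 42.06366866827011
shift [-0.0513 -0.0063 -0.0243]
[-10.7  -1.5 -28.3] [ 0.21 -1.9   0.07] knob [ 0.513  -0.1855  0.0971]
```

View pics/c9.png

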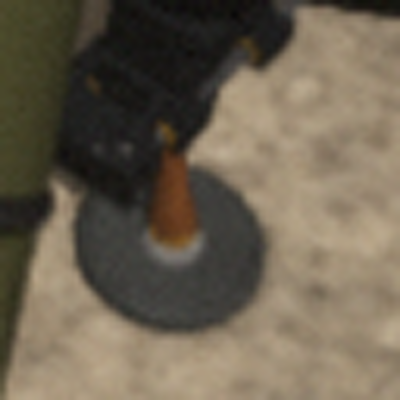

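The knob is stuck under 10 N sideways and 28 N down with the disc unmoved, so it's at the + stop and the rock is complete. Now I'll bring the handle upright with the same grip, for a level lift.

```bash
python3 -m jog '[[[-0.004,0,-0.005,0,0,0],[-0.0039,0,-0.0009,0,0.06,0],[-0.0039,0,-0.0009,0,0.06,0],[-0.0039,0,-0.0009,0,0.06,0],[-0.0039,0,-0.0009,0,0.06,0],[-0.0039,0,-0.0009,0,0.06,0],[0,0,0,0,0,0],[0,0,0,0,0,0]]]' >/dev/null; python3 st.py
```

```text
t 20.68 tcp [ 0.4966 -0.2005  0.085 ] q [ 0.42  0.82 -0.04  1.97 -0.37  0.35  0.14] ydir -33.7 z [ 0.076  0.137 -0.988] F [-1.39  3.9   6.12] op 28.8 43.85490043088794
shift [-0.0241 -0.0013 -0.0291]
[ 3.4 -3.4 -5.6] [0.35 0.4  0.03] knob [ 0.4951 -0.2031  0.1038]
```

```bash
python3 -m jog '[[[-0.0039,0,-0.0009,0,0.05,0],[0,0,0,0,0,0],[0,0,0,0,0,0]]]' >/dev/null; python3 st.py
python3 -m jog '[[[0.002,0,-0.01,0,0,0],[0.002,0,-0.01,0,0,0],[0.004,0,-0.02,0,0,0],[0.004,0,-0.02,0,0,0],[0,0,0,0,0,0],[0,0,0,0,0,0]]]' >/dev/null; python3 st.py
python3 - <<'E'
from h import *
import pickle
s=snap('scene');t=snap('top');pickle.dump((s,t),open('v4.pkl','wb'))
E
```

```text
t 21.05 tcp [ 0.4944 -0.2037  0.0854] q [ 0.5   0.82 -0.11  1.98 -0.38  0.35  0.19] ydir -33.6 z [ 0.104  0.177 -0.979] F [-1.87  2.26  7.77] op 28.6 43.8344931229949
shift [-0.019  -0.0013 -0.0291]
[ 2.4 -2.9 -7.4] [ 0.38  0.43 -0.05] knob [ 0.4924 -0.207   0.104 ]
t 21.8 tcp [ 0.4941 -0.2057  0.1454] q [ 0.47  0.72 -0.06  1.95 -0.36  0.48  0.15] ydir -33.7 z [ 0.102  0.175 -0.979] F [ 0.39  0.54 -6.78] op 29.0 45.07129814475775
shift [-0.0293 -0.0014  0.0301]
[-0.7  0.1  6.8] [-0.   -0.57  0.01] knob [ 0.4922 -0.2091  0.164 ]
```

```bash
python3 -m jog '[[[0.01,-0.0115,0.002,0,0,0],[0.02,-0.0231,0.0041,0,0,0],[0.02,-0.0231,0.0041,0,0,0],[0.02,-0.0231,0.0041,0,0,0],[0.02,-0.0231,0.0041,0,0,0],[0.02,-0.0231,0.0041,0,0,0],[0.01,-0.0115,0.002,0,0,0],[0,0,0,0,0,0],[0,0,0,0,0,0]]]' >/dev/null; python3 st.py
python3 - <<'E'
from rel import *
s=get_state();M=R.from_quat(s['eef_rot']).as_matrix()
k=s['tool_pos']-.019*M[:,2]
print('to',M.T@(np.array([.445,-.030,k[2]])-k),'down10',M.T@[0,0,-.01])
# disc tilt check: dark blob extents in each view
for n in('scene','top'):
    v=snap(n);c=pix(v,[k[0],k[1],k[2]-.092]).round().astype(int)
    hsv=cv2.cvtColor(v['frame'],cv2.COLOR_RGB2HSV);m=np.zeros(hsv.shape[:2],bool);m[c[1]-22:c[1]+22,c[0]-22:c[0]+22]=1
    d=((hsv[...,2]<100)&(hsv[...,1]<70)&m).astype(np.uint8)
    n_,l,st,ce=cv2.connectedComponentsWithStats(d);i=1+st[1:,4].argmax();print(n,c,st[i],ce[i])
    cv2.imwrite('pics/n_'+n+'.png',v['frame'][:,:,::-1])
    ys,xs=np.nonzero(d) 
    for r in range(c[1]-16,c[1]+17,2): print(''.join('#' if d[r,q] else '.' for q in range(c[0]-22,c[0]+22)))
E
```

```text
t 23.02 tcp [ 0.4483 -0.0287  0.1478] q [ 0.19  0.63 -0.15  2.25 -0.51  0.2  -0.02] ydir -33.8 z [ 0.105  0.173 -0.979] F [-0.16 -1.03 -7.53] op 28.5 45.051688849925995
shift [-0.1486  0.1352  0.0067]
[-2.4  0.5  7.2] [-0.08 -0.69 -0.01] knob [ 0.4463 -0.032   0.1664]
to [ 0.00090634 -0.0021579   0.00020709] down10 [-2.02179732e-03  9.06439599e-05  9.79306486e-03]
scene [334 205] [313 183  43  44 924] [332.21103896 203.08116883]
.......###########..##.###..###..###........
.....################.##.#####..###.........
...##############################...........
...#####################..#.##.#.#..........
.#....################.##########...........
........####################...#............
.......######################...............
.......####################.###.............
.......#######################..............
...#..########################..............
.......#############..#######...............
.......######################...............
........#####################...............
..........#####################.............
..#........###############..######...
[... 226 characters left out ...]
........######..#......##
.....##....................####.#.........#.
....#........##################.#.#......#..
..#.......####################.##...........
.#.......#####################..............
.#.........#####################.#.#........
#..........######################...........
#..........####################.##....#.....
#...........#######################........#
#...........#################..######.......
.#..........##################.##########...
............#####################.....##....
...........####################.......#.....
....#......###################......#.......
.....#.......#################.....#........
.......#..........############...#..........
```

```bash
python3 -m jog '[[[-0.002,-0.002,0.015,0,0,0],[-0.003,0,0.015,0,0,0],[-0.002,0,0.01,0,0,0],[0,0,0,0,0,0],[0,0,0,0,0,0]]]' >/dev/null; python3 st.py
python3 -m jog '[[[-0.001,0,0.005,0,0,0],[0,0,0,0,0,0]]]' >/dev/null; python3 st.py
python3 -m jog '[[[-0.001,0,0.005,0,0,0],[0,0,0,0,0,0]]]' >/dev/null; python3 st.py
```

```text
t 23.75 tcp [ 0.4465 -0.0251  0.1075] q [ 0.23  0.73 -0.23  2.28 -0.54  0.06  0.01] ydir -33.7 z [ 0.104  0.174 -0.979] F [ 0.02 -0.26 -6.95] op 28.2 45.058178286999464
shift [-0.1425  0.1381 -0.0335]
[-1.6  0.2  6.8] [ 0.04 -0.53 -0.02] knob [ 0.4445 -0.0284  0.1261]
t 24.0 tcp [ 0.4461 -0.0247  0.1021] q [ 0.23  0.74 -0.23  2.28 -0.55  0.05  0.02] ydir -33.7 z [ 0.104  0.175 -0.979] F [ 0.32  0.23 -7.67] op 28.6 45.05926586687565
shift [-0.1416  0.1384 -0.039 ]
[-1.2  0.2  7.6] [ 0.05 -0.56  0.04] knob [ 0.4441 -0.028   0.1207]
t 24.25 tcp [ 0.4469 -0.0245  0.0983] q [ 0.23  0.75 -0.23  2.28 -0.64  0.04  0.12] ydir -33.7 z [ 0.102  0.176 -0.979] F [-1.39  0.45 -2.75] op 28.7 44.70560347661376
shift [-0.1415  0.1377 -0.043 ]
[-1.  -1.4  2.6] [ 0.24 -0.38 -0.01] knob [ 0.4449 -0.0278  0.1169]
```

Touching down on the tray, with joint 6 near its lower limit, so I won't push further: I'll ease the grip and let go.

```bash
python3 -m jog '[[[0,0,0,0,0,0],[0,0,0,0,0,0]]]' - 5 >/dev/null; python3 st.py
python3 -m jog '[[[0,0,0,0,0,0],[0,0,0,0,0,0]]]' - 3 >/dev/null; python3 st.py; python3 -c "
from plant import *
print(get_state()['q'][5])"
```

```text
t 24.5 tcp [ 0.4465 -0.0243  0.0984] q [ 0.23  0.75 -0.23  2.28 -0.64  0.04  0.12] ydir -33.6 z [ 0.101  0.176 -0.979] F [-2.29  2.18  1.34] op 30.2 4.8637402430176735
shift [-0.1415  0.138  -0.043 ]
[ 0.8 -3.1 -1.2] [ 0.69 -0.04  0.02] knob [ 0.4446 -0.0277  0.117 ]
t 24.75 tcp [ 0.4465 -0.0244  0.0982] q [ 0.23  0.75 -0.23  2.28 -0.64  0.04  0.12] ydir -33.6 z [ 0.101  0.176 -0.979] F [-3.32  2.91  2.88] op 30.6 2.754026697948575
shift [-0.1413  0.1381 -0.0432]
[ 1.1 -4.4 -2.6] [ 0.94 -0.01  0.03] knob [ 0.4445 -0.0277  0.1168]
0.044191141419201226
```

```bash
python3 -m jog '[[[0,0,0,0,0,0],[0,0,0,0,0,0],[0,0,0,0,0,0],[0,0,-0.02,0,0,0],[0,0,-0.05,0,0,0],[0,0,-0.06,0,0,0],[0,0,0,0,0,0]]]' 0.088 >/dev/null; python3 st.py
python3 -m jog '[[[0.04,-0.04,0,0,-0.1,0],[0.04,-0.04,0,0,-0.1,0],[0.04,-0.04,0,0,0,0],[0.04,-0.04,0,0,0,0],[0.04,-0.04,0,0,0,0],[0.04,-0.04,0,0,0,0],[0,0,0,0,0,0]]]' >/dev/null; python3 st.py
python3 - <<'E'
from h import *
for n in('scene','top'):
    v=snap(n,'f_'+n+'.png');c=pix(v,[.4445,-.029,.02]).round().astype(int)
    hsv=cv2.cvtColor(v['frame'],cv2.COLOR_RGB2HSV);m=np.zeros(hsv.shape[:2],bool);m[c[1]-26:c[1]+26,c[0]-26:c[0]+26]=1
    k=(hsv[...,0]<18)&(hsv[...,1]>100)&(hsv[...,2]>40)
    bl=(hsv[...,0]>105)&(hsv[...,0]<130)&(hsv[...,1]>120)
    d=(hsv[...,2]<100)&(hsv[...,1]<90)
    for r in range(c[1]-26,c[1]+26): print(''.join('k' if k[r,q] else 'b' if bl[r,q] else '#' if d[r,q] else '.' for q in range(c[0]-26,c[0]+28)))
    print(c)
E
```

```text
t 25.62 tcp [ 0.4364 -0.0498  0.2291] q [ 0.09  0.46  0.09  2.2  -0.53  0.46  0.05] ydir -33.9 z [ 0.112  0.171 -0.979] F [0.44 1.47 0.39] op 88.0 0.0
shift [-0.1417  0.1333  0.0918]
[ 1.5 -0.5 -0.1] [ 0.03 -0.27  0.02] knob [ 0.4343 -0.0531  0.2477]
t 26.5 tcp [0.3717 0.2619 0.2459] q [-0.95  0.47  0.39  2.1  -0.39  0.59 -0.85] ydir -33.0 z [ 0.012  0.058 -0.998] F [ 0.13 -0.89  0.74] op 87.9 0.0
shift [-0.3548  0.358   0.1088]
[-0.6  0.6 -0.8] [ 0.   -0.22 -0.01] knob [0.3715 0.2608 0.2649]
......................................................
......................................................
......................................................
......................................................
......................................................
.................######...............................
...............##.bbbbbbbbbbbbb.......................
.............#.bbbbbbbbbbb....bbbb.#..................
...........#.bbbbbbbbbb..###.###.bbb..................
.........##bbbbbbbbbbbb.#.kkkkkk#.bbbb.#..............
........#.bbbbbbbbbbbb.##kkkkkkkk#.bbbbb#...........
[... 4437 characters left out ...]
######.###.bbbbb.#............
............###.bbbbbbbbbb......bbbbbbb.#.............
.............####bbbbbbbbbbbbbbbbbbbbb.#..............
.............####.bbbbbbbbbbbbbbbbbb.##...............
...............####bbbbbbbbbbbbbbbb##.................
.................#####..bbbbbbb..###..................
..................##...##########.....................
......................................................
........#.#...........................................
..........#...........................................
......................................................
......................................................
....#.#...............................................
[311 196]
```

The press is upright in the tray but about 11 mm off centre: in the top view the disc centre is about 1.9 px left of and 2 px below the tray centre. There's time to re-grip, lift it a few mm and re-centre it.

```bash
cat > to.py <<'E'
from rel import *
import sys
s=get_state();M=R.from_quat(s['eef_rot']).as_matrix()
T=np.array(eval(sys.argv[1]))+.019*M[:,2]
print(s['clock'],'z',M[:,2].round(3),'q6',s['q'][5].round(3),'shift',(M.T@(T-s['tool_pos'])).round(4),'F',(M.T@s['contact_force']).round(1),s['opening']*88)
E
python3 -m jog '[[[-0.04,0.04,0,0,-0.05,0],[-0.04,0.04,0,0.02,0,0],[-0.04,0.04,0,0,0,0],[-0.04,0.04,0,0,0,0],[-0.04,0.04,0,0,0,0],[0,0,0,0,0,0]]]' 0.088 10 >/dev/null; python3 to.py [.4445,-.0277,.117]
python3 - <<'E'
from h import *
import pickle
v=cv2.imread
s=snapshot('top'); t=snapshot('scene')
print('knob',at(s,314,193.8,.117),at(t,331-26+28.5,213-26+12.7,.117),'disc',at(s,310.1,198,.027),at(t,331-26+24,213-26+28,.027),'tray',at(s,312,196,.019),at(t,332,214,.019))
E
```

```text
27.35 z [-0.031  0.023 -0.999] q6 0.626 shift [0.0086 0.0175 0.1389] F [ 0.6 -0.1 -0.5] 87.93775411683424
knob [ 0.43908624 -0.02755782  0.117     ] [ 0.44114702 -0.02467251  0.117     ] disc [ 0.43415094 -0.0244248   0.027     ] [ 0.43194222 -0.02376785  0.027     ] tray [ 0.44378823 -0.03361653  0.019     ] [ 0.4416787  -0.03359443  0.019     ]
```

```bash
python3 -m jog '[[[0.0086,0.0175,0,-0.037,0,0],[0,0,0.05,0,0,0],[0,0,0.03,0,0,0],[0,0,0,0,0,0]]]' >/dev/null; python3 to.py [.4445,-.0277,.117]
```

```text
27.95 z [-0.004  0.005 -1.   ] q6 0.376 shift [-0.0073  0.0012  0.0574] F [ 0.1 -0.2 -0.2] 88.118868877593
```

```bash
python3 -m jog '[[[-0.007,0.001,0,0,0,0],[0,0,0.03,0,0,0],[0,0,0.027,0,0,0],[0,0,0,0,0,0]]]' >/dev/null; python3 to.py [.4445,-.0277,.117]
python3 -m jog '[[[0,0,0,0,0,0],[0,0,0,0,0,0],[0,0,0,0,0,0],[0,0,0,0,0,0],[0,0,0,0,0,0],[0,0,0,0,0,0]]]' 0.02 10 >/dev/null; python3 to.py [.4445,-.0277,.117]
```

```text
28.45 z [-0.002  0.005 -1.   ] q6 0.208 shift [ 0.0007 -0.0012  0.002 ] F [-0.9 -1.  -0.6] 87.98927385544502
29.2 z [-0.006  0.007 -1.   ] q6 0.209 shift [0.0008 0.0013 0.0017] F [ 0.8 -4.9 -3.5] 30.363947092086224
```

```bash
python3 -m jog '[[[0,0,0,0,0,0],[0,0,0,0,0,0],[0,0,-0.006,0,0,0],[0,0,-0.006,0,0,0],[0,0,0,0,0,0]]]' - 45 >/dev/null; python3 to.py [.4542,-.0372,.117]
python3 -m jog '[[[-0.0013,0.006,0,0,0,0],[-0.0013,0.006,0,0,0,0],[0,0,0,0,0,0],[0,0,0,0,0,0]]]' >/dev/null; python3 to.py [.4542,-.0372,.117]
```

```text
29.825 z [ 0.     0.005 -1.   ] q6 0.241 shift [-0.0021  0.0115  0.0141] F [ 0.2 -0.7  7.9] 29.148038925483853
30.325 z [-0.002  0.006 -1.   ] q6 0.263 shift [0.0007 0.0004 0.0136] F [-0.3  0.1  7.5] 29.123247032948882
```

```bash
python3 -m jog '[[[0.0005,0,0.005,0,0,0],[0,0,0.004,0,0,0],[0,0,0.002,0,0,0],[0,0,0,0,0,0],[0,0,0,0,0,0]]]' >/dev/null; python3 to.py [.4542,-.0372,.117]
python3 -m jog '[[[0,0,0.002,0,0,0],[0,0,0,0,0,0]]]' - 10 >/dev/null; python3 to.py [.4542,-.0372,.117]
```

```text
30.95 z [-0.001  0.005 -1.   ] q6 0.233 shift [0.0001 0.0002 0.0028] F [-0.2  0.2  8.1] 29.245522562830875
31.2 z [-0.002  0.007 -1.   ] q6 0.229 shift [-0.0001  0.0011  0.0011] F [ 0.9 -2.6 -1.3] 30.389947702795567
```

Resting on the tray (force now taken by it). Release, clear away, check.

```bash
python3 -m jog '[[[0,0,0.001,0,0,0],[0,0,0,0,0,0]]]' - 3 >/dev/null; python3 to.py [.4542,-.0372,.117]
python3 -m jog '[[[0,0,0,0,0,0],[0,0,0,0,0,0],[0,0,0,0,0,0],[0,0,-0.02,0,0,0],[0,0,-0.05,0,0,0],[0,0,-0.06,0,0,0],[0,0,0,0,0,0]]]' 0.088 >/dev/null
python3 -m jog '[[[0.04,-0.04,0,0,0,0],[0.04,-0.04,0,0,0,0],[0.04,-0.04,0,0,0,0],[0.04,-0.04,0,0,0,0],[0.04,-0.04,0,0,0,0],[0.04,-0.04,0,0,0,0],[0,0,0,0,0,0]]]' >/dev/null; python3 to.py [.45,-.03,.117]
python3 - <<'E'
from h import *
for n in('scene','top'):
    v=snap(n);c=pix(v,[.4445,-.029,.02]).round().astype(int)
    hsv=cv2.cvtColor(v['frame'],cv2.COLOR_RGB2HSV)
    k=(hsv[...,0]<18)&(hsv[...,1]>100)&(hsv[...,2]>40)
    bl=(hsv[...,0]>105)&(hsv[...,0]<130)&(hsv[...,1]>120)
    d=(hsv[...,2]<100)&(hsv[...,1]<90)
    for r in range(c[1]-24,c[1]+24): print(''.join('k' if k[r,q] else 'b' if bl[r,q] else '#' if d[r,q] else '.' for q in range(c[0]-26,c[0]+28)))
E
```

```text
31.45 z [-0.003  0.006 -1.   ] q6 0.226 shift [ 0.0001  0.0013 -0.0001] F [ 0.5 -5.4 -3.3] 30.912166276602576
33.2 z [-0.003  0.006 -1.   ] q6 0.656 shift [-0.2416  0.235   0.1279] F [-1.  -0.4  0.4] 87.78189280247828
......................................................
......................................................
......................................................
...................####...#####..k....................
...............##...b.bbbb.##kkkkkk...................
.............#..bbbbbbbbbb.##kkkkkkkk.................
...........##bbbbbbbbbbbbb##kkkkkkkkk.................
.........##.bbbbbbbb.bbbb.##kkkkkkkkk.##..............
........#.bbbbbbbbb.bbb.b.##kkkkkkkkk.................
.......#.bbbbbbbbbbbb..#####kkkkkkkkk#.bb.............
......#bbbbbbbbbbbbb.#######kkkkkkkkk#bbbb............
.....#bbbbbbbbbbbb.#########.kkkkkkkk#.bbb..#.........
....#.bbbbbbbbb...###########kkkkkkk##...bb..#........
...##bbbbbbbbb..############.kkkkk#####..bbbb.#.......
...#bbbbbbbbb#..############kkkkkk######..bbbb........
..#.bbbbbbbb#...############kkkkkk#######...bb.#......
..
[... 3697 characters left out ...]
bbb...................#bbbbb.#..........
..........##.bbbbb.................#.bbbb.#...........
..........###.bbbbbb...............bbbbb.#............
............###.bbbbbb.#.........bbbbbb.#.............
.............####bbbbbbbbbb..bbbbbbbbb.#..............
.................#.bbbbbbbbbbbbbbbbb.##...............
..................##.bbbbbbbbbbbbb..#.................
....................###..bbbbbbb.###..................
.......................##########.....................
.............##.......................................
.............##.......................................
..........#.####......................................
..............##......................................
```

That overshot: the closing fingers dragged the press, and it's now about 14 mm off the other way, purely along the tool's +y (the stiff hinge line). There are about 9 s left, so one quick grip-and-drag back along -y, leaving no side force at release.

```bash
python3 -m jog '[[[-0.0407,0.0407,0,0,0,0],[-0.0407,0.0407,0,0,0,0],[-0.0407,0.0407,0,0,0,0],[-0.0407,0.0407,0,0,0,0],[-0.0407,0.0407,0,0,0,0],[-0.0407,0.0407,0.02,0,0,0],[0,0,0.04,0,0,0]]]' 0.088 8 >/dev/null; python3 to.py [.4565,-.0374,.117]
```

```text
34.175 z [ 0.004  0.001 -1.   ] q6 0.422 shift [ 0.0114 -0.0078  0.0703] F [ 1.1 -0.3 -0.1] 87.95846128344233
```

```bash
python3 -m jog '[[[0.01,-0.007,0.02,0,0,0],[0,0,0.025,0,0,0],[0,0,0,0,0,0]]]' >/dev/null; python3 to.py [.4565,-.0374,.117]
```

```text
34.55 z [-0.005  0.005 -1.   ] q6 0.298 shift [-0.0019  0.0056  0.0237] F [-0.3 -0.7  0.2] 87.79534170348839
```

Close at 8 N here.

```bash
python3 -m jog '[[[-0.001,0.005,0.022,0,0,0],[0,0,0,0,0,0],[0,0,0,0,0,0],[0,0,0,0,0,0],[0,0,0,0,0,0],[0,0,0,0,0,0]]]' 0.02 8 >/dev/null; python3 to.py [.4565,-.0374,.117]
```

```text
35.3 z [-0.005  0.008 -1.   ] q6 0.25 shift [-0.0036  0.0024  0.0029] F [ 0.6 -4.3 -3.5] 30.82377863047587
```

```bash
python3 -m jog '[[[0,0,0,0,0,0],[0,0,-0.006,0,0,0],[0,0,-0.006,0,0,0],[0,-0.006,0,0,0,0],[0,-0.006,0,0,0,0],[0,0,0,0,0,0]]]' - 45 >/dev/null; python3 to.py [.4449,-.0299,.117]
```

```text
36.05 z [-0.003  0.006 -1.   ] q6 0.255 shift [-0.0036 -0.0005  0.0146] F [-0.6  0.3  7.2] 28.49766622003723
```

```bash
python3 -m jog '[[[0,-0.0005,0.006,0,0,0],[0,0,0.005,0,0,0],[0,0,0.0025,0,0,0],[0,0,0,0,0,0]]]' >/dev/null; python3 to.py [.4449,-.0299,.117]
```

```text
36.55 z [-0.001  0.007 -1.   ] q6 0.217 shift [-0.0045 -0.0006  0.0022] F [  1.9  -4.6 -10. ] 29.037195880221475
```

```bash
python3 -m jog '[[[0,-0.002,-0.0015,0,0,0],[0,0,0,0,0,0]]]' - 4 >/dev/null; python3 to.py [.4449,-.0299,.117]
python3 -m jog '[[[0,0,0,0,0,0],[0,0,0,0,0,0],[0,0,-0.03,0,0,0],[0,0,-0.06,0,0,0],[0,0,-0.06,0,0,0],[0.04,-0.04,0,0,0,0],[0.04,-0.04,0,0,0,0],[0.04,-0.04,0,0,0,0],[0.04,-0.04,0,0,0,0],[0.04,-0.04,0,0,0,0],[0,0,0,0,0,0]]]' 0.088 >/dev/null; python3 to.py [.45,-.03,.117]
python3 - <<'E'
from h import *
for n in('scene','top'):
    v=snap(n);c=pix(v,[.4445,-.029,.02]).round().astype(int)
    hsv=cv2.cvtColor(v['frame'],cv2.COLOR_RGB2HSV)
    k=(hsv[...,0]<18)&(hsv[...,1]>100)&(hsv[...,2]>40)
    bl=(hsv[...,0]>105)&(hsv[...,0]<130)&(hsv[...,1]>120)
    d=(hsv[...,2]<100)&(hsv[...,1]<90)
    for r in range(c[1]-24,c[1]+24): print(''.join('k' if k[r,q] else 'b' if bl[r,q] else '#' if d[r,q] else '.' for q in range(c[0]-26,c[0]+28)))
E
```

```text
36.8 z [-0.002  0.005 -1.   ] q6 0.215 shift [-0.0037  0.0008  0.0026] F [1.1 0.6 7.2] 31.18802350471272
38.175 z [-0.001  0.007 -1.   ] q6 0.684 shift [-0.2067  0.2072  0.1519] F [-0.  -0.5  0.6] 88.18487025264518
......................................................
......................................................
......................................................
.................#.###................................
...............##...bbbbbbbb....#.....................
.............#..bbbbbbbbbb.######..#..................
...........#..bbbbbbbbbb..#.kkkkk#...#................
.........#..bbbbbbbbbbb..#kkkkkkkk#.bb.#..............
........#.bbbbbbbbbbbbbb##kkkkkkkkk#bbb.#.............
......##bbbbbbbbbbbbbbb.#.kkkkkkkkk#.bbbb.............
......#bbbbbbbbbbbbb.b.##kkkkkkkkkk#.bbbbb.#..........
.....#.bbbbbbbbbbb..#####kkkkkkkkkk#.bbbbb..#.........
....#.bbbbbbbbbb.#########kkkkkkkkk#bbbbbb.b.#........
...##bbbbbbbbbb.##########kkkkkkkk#..b.bbbbb..#.......
...#bbbbbbbbbb.###########kkkkkkk.##.b.bbbbbbb........
..#.bbbbbbbb.#############kkkkkk#####.bbbbbb.b.#......
..#bb
[... 3694 characters left out ...]
bbb...................#bbbbb.#..........
..........###bbbbb.................#bbbbb.#...........
...........###.bbbbb...............bbbbb.#............
...........####bbbbbbb.#.........bbbbbb.#.............
............####.bbbbbbbbbb.bbbbbbbbbb.#..............
..............###.bbbbbbbbbbbbbbbbbb.##...............
...............####.bbbbbbbbbbbbbb.##.................
.................#####..bbbbbbb..###..................
.......................##########.....................
......................................................
......................................................
...........#..........................................
......................................................
```

The disc is now within about 5 mm of the tray centre, upright, with the arm clear at 38.2 s.

```bash
python3 -c "
from plant import *
print(finish_job())"
```

```text
the job is handed in; nothing more can be done
None
```

I handed the job in at about 38 s: the loose handle was rocked to its far stop and back, and its press set down and released upright about 5 mm from the tray's centre. It slid about 18 mm on the worktop during the rocking and took two re-grips in the tray to centre. I did not touch the other press.

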